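# Sweep the cast rings into the catch tray

## Task

Sweep the three cast rings across the raised bench board with the fingertips and off its edge, so that all three drop into the plain, undivided wooden tray and not into the one with compartments. Only push the rings along the board, never lift them, and leave the jar, the loupe and the wooden ring clamp where they are.

Things in the scene. Friction and masses are not known exactly. Their poses are not given: they have to be found in the camera images.
- board: fixed dark wooden bench board, 320 mm (its x) by 260 mm (its y) by 30 mm high, flat top without rims; origin at the centre of its underside on the bench, so its top is 30 mm above the bench; the two trays stand against its two 320 mm long edges, one at +y and one at -y of it
- tray: fixed, plain undivided open wooden tray, 158 mm (its x, parallel to the board's x) by 110 mm (its y) by 22 mm high, walls and floor 4 mm thick, standing on the bench with one long wall 1 mm from the board's edge, its rim 8 mm lower than the board's top; it can be on either side of the board and up to 15 mm off the middle along the edge; origin at the centre of its underside
- divided_tray: fixed open wooden tray of the same outer size and height, divided into six compartments that hold small stones, on the opposite side of the board; nothing goes in here; origin at the centre of its underside
- ring_a: brass-coloured cast finger ring, 26 mm outer and 19 mm inner diameter, 9 mm high, about 18 g, lying flat on the board with its hole upward at the start; the three rings are alike; origin at the centre of its underside, z along its hole's axis
- ring_b: brass-coloured cast finger ring, 26 mm outer and 19 mm inner diameter, 9 mm high, about 18 g, lying flat on the board with its hole upward at the start; the three rings are alike; origin at the centre of its underside, z along its hole's axis
- ring_c: brass-coloured cast finger ring, 26 mm outer and 19 mm inner diameter, 9 mm high, about 18 g, lying flat on the board with its hole upward at the start; the three rings are alike; origin at the centre of its underside, z along its hole's axis
- jar: small loose brown jar with a black lid, 32 mm diameter, 42 mm high, standing on the board near its short edge nearest the robot; origin at the centre of its underside
- loupe: loose bright-metal eye loupe, 32 mm diameter at its foot, 34 mm high, standing on the board near its short edge farthest from the robot; origin at the centre of its underside
- ring_clamp: loose wooden jeweller's ring clamp with a steel collar, 120 mm long (its x), 26 mm wide and high, lying on the bench to the robot's left of the board and trays; origin under its middle at bench height
Not all that is in view belongs to the job. Leave any black or purple look-alike of the ring_c alone.

How it is judged (in metres and radians):
At the end, for the whole second after the job is handed in: All three rings lie still inside the undivided tray: the centre of each within the tray's inner walls and lower than 28 mm above the bench. The jar and the loupe stand upright (within 0.2 rad), and they and the ring clamp are within 15 mm of where they started (x of ring_a in the frame of tray between -0.076 and 0.076 m and y of ring_a in the frame of tray between -0.052 and 0.052 m and height (world z) of each of ring_a, ring_b, ring_c below 0.028 m and linear speed of each of ring_a, ring_b, ring_c below 0.02 m/s and x of ring_b in the frame of tray between -0.076 and 0.076 m and y of ring_b in the frame of tray between -0.052 and 0.052 m and x of ring_c in the frame of tray between -0.076 and 0.076 m and y of ring_c in the frame of tray between -0.052 and 0.052 m and angle between each of jar, loupe's own z axis and vertical below 0.2 rad and distance of each of jar, loupe, ring_clamp from where it was at the start of the episode below 0.015 m); the robot touches nothing.
It fails at once if a ring is lifted: its origin is more than 50 mm above the bench (20 mm above the board's top) (height (world z) of any of ring_a, ring_b, ring_c above 0.05 m).
It fails at once if the jar, the loupe or the ring clamp is moved by more than 15 mm (distance of any of jar, loupe, ring_clamp from where it was at the start of the episode above 0.015 m).
It also fails if it takes over 54 s, if anything falls off the work surface, if the arm or the gripper's body presses on something with over 40 N, if the wrist force passes 120 N, or if a joint passes its speed limit or range.

## Robot

A 6-joint arm with a two-finger parallel gripper is mounted at the origin on the work surface. World frame = base frame: x ahead of the robot, y to its left, z up, the work surface at z = 0. Lengths are in mm, angles in rad, forces in N, time in s.
With the tool pointing down it reaches from about 350 to 875 mm from the base axis. Payload 4.2 kg.
Tool frame: the origin (TCP) lies at the very end of the fingers, on their centre line; the grasp point (between the pads) lies 19 mm behind it; z points along the fingers, y is the line along which they close (so a half turn about z gives the same grasp; the last joint's range is limited). The gripper opens to 85 mm and grips with 20 to 120 N. Pads are 22 mm wide; open, the fingers measure 114 mm over their backs; the gripper's body (76 mm by 85 mm) begins 54 mm behind the grasp point. The pads swing forward as they close: fully open they stand 13 mm farther back than shut.
Start: joints at [1.594, 0.385, 0.008, 0, -1.194, -0.259], TCP at [145.982, 607.691, 231.312] pointing down, gripper open.
Joint ranges: [-3.14, 3.14], [-1.21, 2.06], [-1.07, 1.41], [-3.16, 2.05], [-2.99, -0.16], [-3.1, 3.1]. Speed limits (rad/s): [2.79, 2.79, 3.14, 3.14, 3.14, 3.14].

## Interface

Orientations are given as a unit quaternion [x, y, z, w].
In Python, from bench import arm gives the robot as it stands. The module is installed in compiled form; this text tells all that it offers.
- The arm moves only by the tool drive_tool, never from a script. Its argument "targets" is a list of rows, each a list of 5 numbers: the closure, from -1 (fully open) to 1 (shut), then the shift along the tool's x, y, z in mm, then the turn about the tool's z in degrees. In form: [[grip, tx, ty, tz, roll], ...]. A call has 1 to 12 rows; each row is the pose to reach, as a shift and turn from the pose commanded when the call began, along the tool's axes at that moment; what a row does not reach only later rows make up. A row lasts 1/10 s, in which the tool goes at most 50 mm and 8.59 degrees, less where a joint would pass 70% of its speed; a pose out of reach is approached as far as the arm can. A call with a gripper value outside its range is refused whole. The fingers move at their own pace and stop on an object; the grip force is fixed at half the most. Time passes only in rows, so rows that repeat a pose let the fingers close. It gives the time, the measured TCP pose, the force, the opening and the grip force at its end, in the units of the state.
- arm.read_state(): the state, without advancing time (a new reading comes with each control period).
- arm.get_image(name): name is "side" or "top"; returns the picture (400x640x3 uint8, blue, green, red); there is no depth.
- arm.camera_params(name): a dict with "fov_y" (degrees; the focal length in pixels is half the picture's height over the tangent of half this angle, whatever the lens; pixels are square), "cx", "cy" (the principal point, pixels), "D" ([k1, k2, p1, p2, k3] as OpenCV has them; the pictures are not rectified), "rvec" (rotation vector, rad) and "tvec" (3), from world to camera coordinates, as OpenCV has them. Camera axes: x right, y down, z forward; pixel columns grow to the right and rows downward; lengths in mm; the calibration is good to about 2 mm. A picture is of the moment at which its call begins. camera_params takes no time and is no camera call.
- arm.job_done(): hands the job in; it is judged then, once.
The state is a dict: "clock": time; "joints": joint angles; "joint_vel": joint speeds; "joint_efforts": joint torques, N m; "position": TCP position; "ee_rot": TCP orientation; "contact_force": force on the tool from outside, world axes, zero at the start; "wrist_torque": the same for the moment, N m; "gripper_width": finger opening in mm; "grasp_force": force on a finger pad.
Only numpy, scipy, OpenCV 4.12 (cv2) and the standard library are available. Lean on these libraries where they do the work, as an engineer would, in place of code of your own. Each camera call takes 0.05 s, during which the arm holds its last target. There are 200 camera calls.

## Working session

There is one attempt and no reset: what is moved stays moved. The work goes in short steps, Python scripts to look and compute and a tool call to move; the robot and the scene stay as the last step left them, time stands still between calls to the robot, and variables do not carry over. Pictures are saved under pics/ and viewed, at most 10 in all, crops included, and the job is handed in when it is done.

Besides the shell and the picture viewer there is one more tool, called after "Emit:" as name([rows], argument=value, ...), one row to a line, values as JSON. drive_tool: Moves the arm, as the interface text tells. Its arguments: {"type":"object","properties":{"targets":{"type":"array","items":{"type":"array","items":{"type":"number"}}}},"required":["targets"]}

```bash
mkdir -p pics
cat > h.py <<'E'
import numpy as np, cv2
from bench import arm
def cam(n):
    p=arm.camera_params(n); f=200/np.tan(np.radians(p["fov_y"])/2)
    K=np.array([[f,0,p["cx"]],[0,f,p["cy"]],[0,0,1]]); return K,np.array(p["D"],float),np.array(p["rvec"],float),np.array(p["tvec"],float).reshape(3)
def ray(n,uv,z):
    K,D,r,t=cam(n); R=cv2.Rodrigues(r)[0]
    q=cv2.undistortPoints(np.array(uv,float).reshape(-1,1,2),K,D).reshape(-1,2)
    d=np.c_[q,np.ones(len(q))]@R; c=-R.T@t
    return c+d*((z-c[2])/d[:,2])[:,None]
def proj(n,P):
    K,D,r,t=cam(n); return cv2.projectPoints(np.array(P,float).reshape(-1,1,3),r,t,K,D)[0].reshape(-1,2)
E
python3 - <<'E'
from h import *
for n in("top","side"):
    cv2.imwrite(f"pics/{n}0.png",arm.get_image(n)); K,D,r,t=cam(n); print(n,K[0,0],-cv2.Rodrigues(r)[0].T@t)
print(arm.read_state())
E
```

```text
top 502.6740137950974 [ 559.79493728   97.07044139 1188.56478992]
side 416.8020996017655 [ 242.90470793 -440.72470129  488.41213158]
{'clock': 0.1, 'joints': array([ 1.59355005e+00,  3.85516145e-01,  6.77209687e-03, -3.86359867e-04,
       -1.19401020e+00, -2.58617554e-01]), 'joint_vel': array([-0.00050664, -0.00100825,  0.00619887,  0.00365141, -0.0003467 ,
       -0.00138938]), 'joint_efforts': array([-7.23081248e-04, -3.93317163e+01,  1.88929921e+01,  4.19800222e+00,
       -2.59100343e-03,  2.04610792e-06]), 'position': array([145.91589731, 607.20181522, 230.31992706]), 'ee_rot': array([ 9.93045210e-01, -1.17729440e-01, -4.05132155e-05,  9.94466653e-04]), 'contact_force': array([-0.54424347,  0.7765612 , -0.18114862]), 'wrist_torque': array([ 0.06612323,  0.01829787, -0.01828173]), 'grasp_force': 0.0, 'gripper_width': 85.11633891924681}
```

View pics/top0.png

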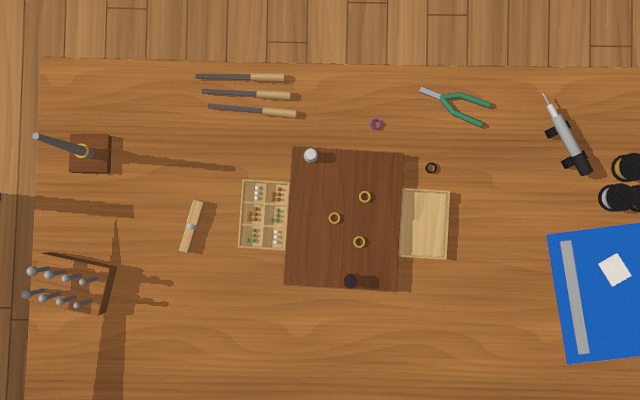

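View pics/side0.png

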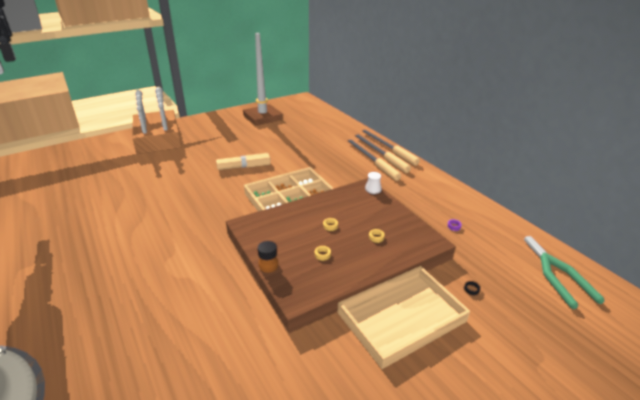

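Three brass rings lie on the board in the top view, at (365,197), (334,218) and (359,242). The purple (376,125) and black (431,168) rings on the bench are look-alikes, and the one at (82,152) is on a mandrel stand. The plain tray is on the right at about (425,223), which is the -y side. The divided tray is at (264,214), the jar at (350,282), the loupe at (310,156) and the clamp at (191,226).

Run:
```python
from h import *
im=cv2.imread("pics/top0.png")
c=im[130:310,230:470]; cv2.imwrite("pics/crop.png",cv2.resize(c,None,fx=3.3,fy=3.3,interpolation=cv2.INTER_CUBIC))
hsv=cv2.cvtColor(im,cv2.COLOR_BGR2HSV); 
m=cv2.inRange(hsv,(18,130,90),(35,255,255)); m[:, :295]=0; m[:,397:]=0; m[:160]=0; m[270:]=0
m=cv2.morphologyEx(m,cv2.MORPH_CLOSE,np.ones((5,5)))
n,l,s,ce=cv2.connectedComponentsWithStats(m)
for i in range(1,n):
    if s[i,4]>15: print("ring",ce[i].round(1),s[i],ray("top",ce[i],37).round(1))
print("board",ray("top",[(292,147),(405,153),(397,291),(285,284)],30).round(0))
print("tray",ray("top",[(404,188),(450,191),(446,259),(400,257)],22).round(0))
print("jar",ray("top",[(350,282)],72).round(0),"loupe",ray("top",[(310,155.5)],64).round(0))
```

```text
ring [364.5 196.4] [359 191  12  12  84] [[628.5 -21.7  37. ]]
ring [333.8 217.7] [328 212  12  12  79] [[578.3  47.8  37. ]]
ring [358.5 241.6] [353 236  12  12  85] [[524.9  -9.4  37. ]]
board [[ 740.  147.   30.]
 [ 731. -115.   30.]
 [ 414.  -99.   30.]
 [ 425.  157.   30.]]
tray [[ 651. -115.   22.]
 [ 646. -221.   22.]
 [ 488. -213.   22.]
 [ 491. -107.   22.]]
jar [[437.  11.  72.]] loupe [[717. 105.  64.]]
```

View pics/crop.png

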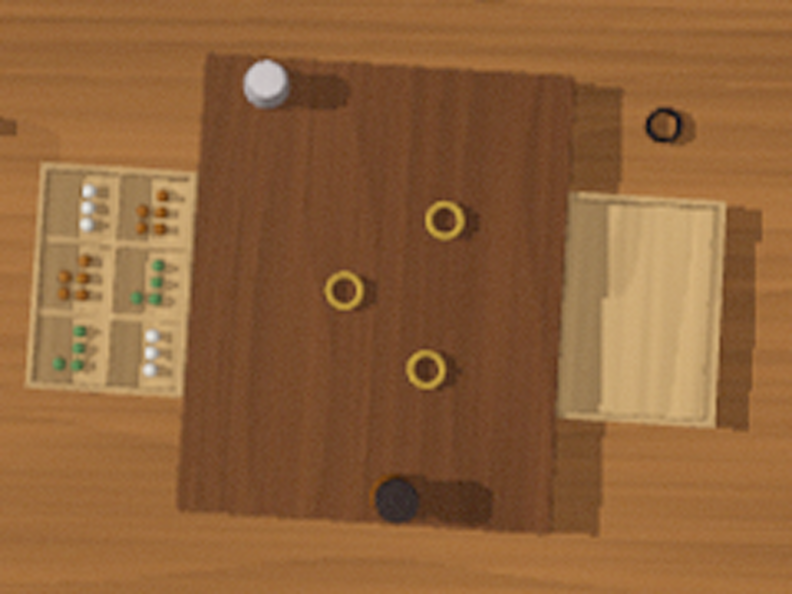

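The crop confirms it: three brass rings on the board at crop (445,220), (345,290) and (427,370). The undivided tray is on the right (-y), and the jar and loupe are clear of the sweep lanes. I'll sweep each ring in the notch between partly closed fingers, starting with the ring at x=628.

Emit:
drive_tool([
  [0.63, 609, 463, 0, 79],
  [0.63, 609, 463, 0, 79],
  [0.63, 609, 463, 0, 79],
  [0.63, 609, 463, 0, 79],
  [0.63, 609, 463, 0, 79],
  [0.63, 609, 463, 0, 79],
  [0.63, 609, 463, 0, 79],
  [0.63, 609, 463, 0, 79],
  [0.63, 609, 463, 0, 79],
  [0.63, 609, 463, 0, 79],
  [0.63, 609, 463, 0, 79],
  [0.63, 609, 463, 0, 79],
])

```text
clock: 1.3
position: [526.3, 141.1, 231.1]
ee_rot: [-0.691, 0.722, 0.0, -0.0]
contact_force: [0.0, 0.4, 0.7]
gripper_width: 15.7
grasp_force: 0.0
```

```bash
cat > st.py <<'E'
from h import *
from scipy.spatial.transform import Rotation as Ro
import sys
s=arm.read_state(); R=Ro.from_quat(s["ee_rot"]).as_matrix()
print(s["clock"],s["position"].round(1),"w",round(s["gripper_width"],1),"j",s["joints"].round(2),"F",s["contact_force"].round(1)); print(R.round(3))
if len(sys.argv)>3: print("shift to target", (R.T@(np.array(sys.argv[1:4],float)-s["position"])).round(1))
E
python3 st.py 630 16 130
```

```text
1.3 [526.3 141.1 231.1] w 15.7 j [ 0.56  0.25 -0.19 -0.   -1.13 -0.6 ] F [0.  0.4 0.7]
[[-0.044 -0.999 -0.   ]
 [-0.999  0.044 -0.   ]
 [ 0.     0.    -1.   ]]
shift to target [ 120.5 -109.1  101. ]
```

Emit:
drive_tool([
  [0.63, 110, -100, 100, 0],
  [0.63, 110, -100, 100, 0],
  [0.63, 110, -100, 100, 0],
  [0.63, 110, -100, 100, 0],
  [0.63, 110, -100, 100, 0],
  [0.63, 110, -100, 100, 0],
  [0.63, 110, -100, 100, 0],
])

```text
clock: 2.0
position: [620.7, 29.4, 132.1]
ee_rot: [-0.692, 0.722, -0.0, 0.0]
contact_force: [-0.6, -0.6, -0.0]
gripper_width: 15.7
grasp_force: 0.0
```

```bash
python3 st.py 629 16 33.5
python3 - <<'E'
from h import *
im=arm.get_image("side"); cv2.imwrite("pics/side1.png",im)
E
```

```text
2.0 [620.7  29.4 132.1] w 15.7 j [ 0.31  0.46 -0.14  0.   -0.97 -0.35] F [-0.6 -0.6 -0. ]
[[-0.043 -0.999  0.001]
 [-0.999  0.043  0.   ]
 [-0.    -0.001 -1.   ]]
shift to target [13.1 -8.8 98.6]
```

View pics/side1.png

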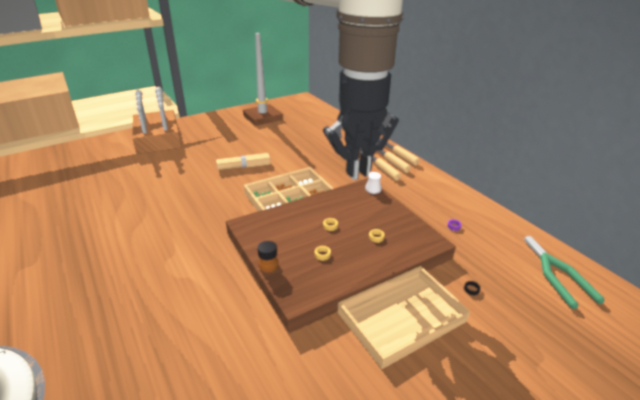

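The side view shows the fingers around (358,170), above the board and behind the ring at (377,237), with nothing touched. Now I'll descend.

Emit:
drive_tool([
  [0.63, 10, -8.5, 50, 0],
  [0.63, 10, -8.5, 75, 0],
  [0.63, 10, -8.5, 90, 0],
  [0.63, 10, -8.5, 94, 0],
  [0.63, 10, -8.5, 96, 0],
  [0.63, 10, -8.5, 98, 0],
  [0.63, 10, -8.5, 98, 0],
  [0.63, 10, -8.5, 98, 0],
])

```text
clock: 2.85
position: [629.2, 18.6, 34.4]
ee_rot: [-0.692, 0.722, -0.0, 0.001]
contact_force: [0.5, -0.0, -0.4]
gripper_width: 15.8
grasp_force: 0.0
```

```bash
python3 st.py 628.5 -135 33.5
python3 - <<'E'
from h import *
im=arm.get_image("side"); cv2.imwrite("pics/side2.png",cv2.resize(im[130:330,210:480],None,fx=2.8,fy=2.8,interpolation=cv2.INTER_CUBIC))
E
```

```text
2.85 [629.2  18.6  34.4] w 15.8 j [ 0.29  0.58 -0.21  0.   -0.78 -0.33] F [ 0.5 -0.  -0.4]
[[-0.044 -0.999  0.002]
 [-0.999  0.044  0.   ]
 [-0.001 -0.002 -1.   ]]
shift to target [153.5  -6.    0.8]
```

View pics/side2.png

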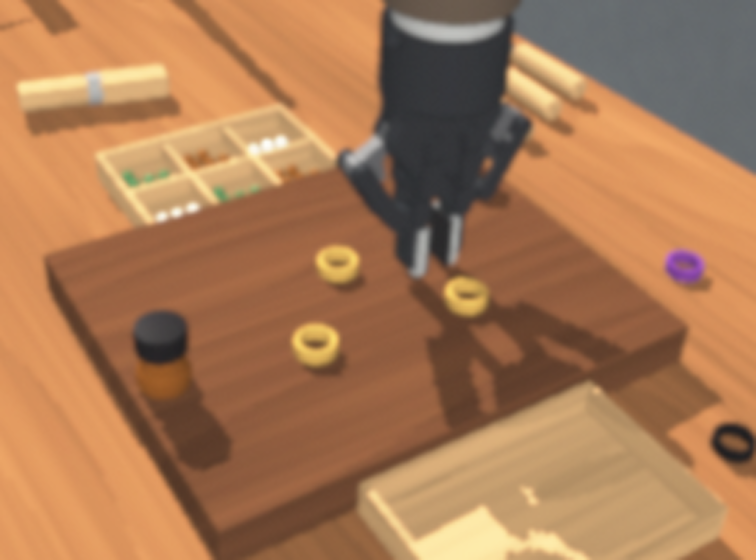

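The fingers, at (430,260) in the crop, are just behind the ring at (467,297) and close to board height. Sweep.

Emit:
drive_tool([
  [0.63, 8, 0, 0.5, 0],
  [0.63, 18, 0, 0.5, 0],
  [0.63, 28, 0, 0.5, 0],
  [0.63, 40, 1, 0.5, 0],
  [0.63, 53, 1, 0.5, 0],
  [0.63, 66, 2, 0.5, 0],
  [0.63, 79, 2, 0.5, 0],
  [0.63, 92, 3, 0.5, 0],
  [0.63, 106, 4, 0.5, 0],
  [0.63, 122, 4, 0.5, 0],
  [0.63, 138, 4, 0.5, 0],
  [0.63, 152, 4, 0.5, 0],
])

```text
clock: 4.1
position: [617.9, -134.9, 32.8]
ee_rot: [-0.691, 0.723, 0.0, -0.0]
contact_force: [0.2, -0.4, 0.1]
gripper_width: 15.7
grasp_force: 0.0
```

Emit:
drive_tool([
  [0.63, 0, 0, 0, 0],
  [0.63, 0, 0, 0, 0],
  [0.63, 0, 0, -30, 0],
  [0.63, 0, 0, -60, 0],
  [0.63, 0, 0, -60, 0],
])

```text
clock: 4.6
position: [621.4, -132.8, 97.7]
ee_rot: [-0.692, 0.722, -0.004, 0.003]
contact_force: [-0.2, -0.3, 0.8]
gripper_width: 15.5
grasp_force: 0.0
```

```bash
python3 st.py 526 28 95
python3 - <<'E'
from h import *
im=arm.get_image("side"); cv2.imwrite("pics/side3.png",cv2.resize(im[150:370,210:480],None,fx=2.6,fy=2.6,interpolation=cv2.INTER_CUBIC))
E
```

```text
4.6 [ 621.4 -132.8   97.7] w 15.5 j [ 0.04  0.51 -0.14  0.   -0.91 -0.09] F [-0.2 -0.3  0.8]
[[-0.042 -0.999  0.01 ]
 [-0.999  0.042 -0.001]
 [ 0.001 -0.01  -1.   ]]
shift to target [-156.7  102.     1.7]
```

View pics/side3.png

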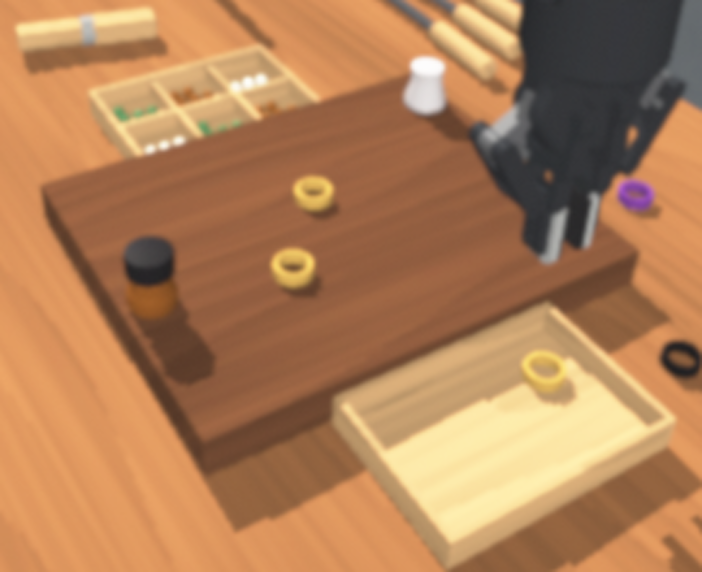

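The first ring is in the tray at (545,370). Next is the ring at (525,-9).

Emit:
drive_tool([
  [0.63, -158, 99, 0, 0],
  [0.63, -158, 99, 0, 0],
  [0.63, -158, 99, 0, 0],
  [0.63, -158, 99, 0, 0],
  [0.63, -158, 99, 0, 0],
  [0.63, -158, 99, 40, 0],
  [0.63, -158, 99, 55, 0],
  [0.63, -158, 99, 59, 0],
  [0.63, -158, 99, 59, 0],
  [0.63, -158, 99, 59, 0],
])

```text
clock: 5.65
position: [526.8, 28.9, 34.4]
ee_rot: [-0.691, 0.722, -0.0, 0.001]
contact_force: [-0.0, 0.1, 0.3]
gripper_width: 15.6
grasp_force: 0.0
```

```bash
python3 st.py 525 -135 33
```

```text
5.65 [526.8  28.9  34.4] w 15.6 j [ 0.36  0.45 -0.47  0.   -0.65 -0.41] F [-0.   0.1  0.3]
[[-0.044 -0.999  0.001]
 [-0.999  0.044  0.   ]
 [-0.    -0.001 -1.   ]]
shift to target [163.8  -5.4   1.3]
```

Emit:
drive_tool([
  [0.63, 8, 1, 1, 0],
  [0.63, 18, 1, 1, 0],
  [0.63, 28, 1, 1, 0],
  [0.63, 40, 0, 1, 0],
  [0.63, 53, 0, 1, 0],
  [0.63, 67, -1, 1, 0],
  [0.63, 81, -1, 1, 0],
  [0.63, 96, -2, 1, 0],
  [0.63, 112, -2, 1, 0],
  [0.63, 129, -3, 1, 0],
  [0.63, 146, -3, 1, 0],
  [0.63, 163, -3, 1, 0],
])

```text
clock: 6.85
position: [521.6, -135.6, 32.6]
ee_rot: [-0.691, 0.723, 0.0, -0.0]
contact_force: [1.0, 0.2, 0.3]
gripper_width: 15.7
grasp_force: 0.0
```

Emit:
drive_tool([
  [0.63, 0, 0, 0, 0],
  [0.63, 0, 0, 0, 0],
  [0.63, 0, 0, -30, 0],
  [0.63, 0, 0, -60, 0],
  [0.63, 0, 0, -60, 0],
  [0.63, 0, 0, -60, 0],
])

```text
clock: 7.45
position: [522.2, -133.5, 93.4]
ee_rot: [-0.692, 0.722, -0.0, 0.001]
contact_force: [-0.9, -0.3, -0.1]
gripper_width: 15.9
grasp_force: 0.0
```

```bash
python3 st.py 579 86 93
python3 - <<'E'
from h import *
im=arm.get_image("side"); cv2.imwrite("pics/side4.png",cv2.resize(im[150:370,210:480],None,fx=2.6,fy=2.6,interpolation=cv2.INTER_CUBIC))
E
```

```text
7.45 [ 522.2 -133.5   93.4] w 15.9 j [ 0.05  0.38 -0.39 -0.   -0.8  -0.09] F [-0.9 -0.3 -0.1]
[[-0.043 -0.999  0.002]
 [-0.999  0.043  0.   ]
 [-0.    -0.002 -1.   ]]
shift to target [-221.8  -47.3    0.6]
```

View pics/side4.png

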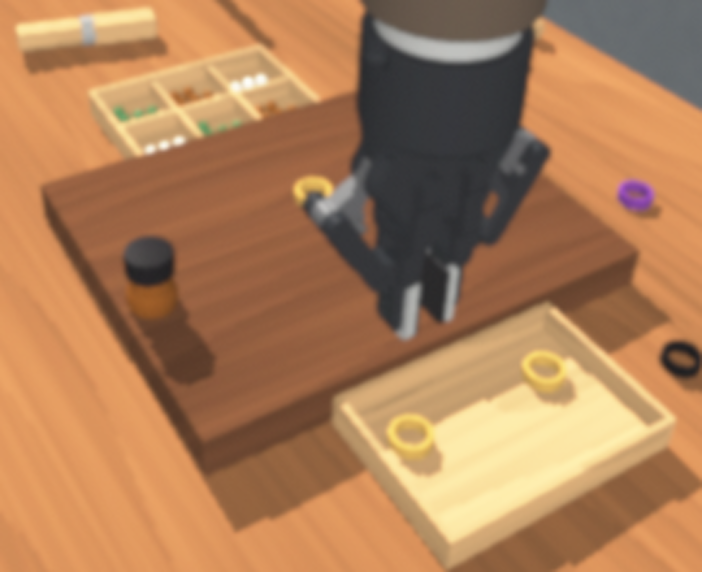

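Two rings are now in the tray, at (410,436) and (545,370). Now the third, at (578,48).

Emit:
drive_tool([
  [0.63, -222, -48, 0, 0],
  [0.63, -222, -48, 0, 0],
  [0.63, -222, -48, 0, 0],
  [0.63, -222, -48, 0, 0],
  [0.63, -222, -48, 0, 0],
  [0.63, -222, -48, 0, 0],
  [0.63, -222, -48, 40, 0],
  [0.63, -222, -48, 55, 0],
  [0.63, -222, -48, 60, 0],
  [0.63, -222, -48, 60, 0],
  [0.63, -222, -48, 60, 0],
])

```text
clock: 8.6
position: [579.6, 85.1, 32.8]
ee_rot: [-0.691, 0.723, -0.0, -0.0]
contact_force: [-0.7, -0.3, 1.0]
gripper_width: 15.7
grasp_force: 0.0
```

```bash
python3 st.py 572 -135 33
```

```text
8.6 [579.6  85.1  32.8] w 15.7 j [ 0.42  0.53 -0.32  0.   -0.72 -0.47] F [-0.7 -0.3  1. ]
[[-0.044 -0.999 -0.   ]
 [-0.999  0.044 -0.   ]
 [ 0.     0.    -1.   ]]
shift to target [ 2.202e+02 -2.200e+00 -2.000e-01]
```

Emit:
drive_tool([
  [0.63, 8, 0, 0, 0],
  [0.63, 18, 0, 0, 0],
  [0.63, 28, 0, 0, 0],
  [0.63, 38, 0, 0, 0],
  [0.63, 50, 0, 0, 0],
  [0.63, 62, 0, 0, 0],
  [0.63, 74, 0, 0, 0],
  [0.63, 86, 0, 0, 0],
  [0.63, 98, 0, 0, 0],
  [0.63, 110, 0, 0, 0],
  [0.63, 122, 0, 0, 0],
  [0.63, 134, 0, 0, 0],
])

```text
clock: 9.8
position: [573.7, -49.3, 32.8]
ee_rot: [-0.691, 0.722, -0.0, -0.0]
contact_force: [0.3, 0.4, 0.8]
gripper_width: 15.9
grasp_force: 0.2
```

Emit:
drive_tool([
  [0.63, 12, 0, 0, 0],
  [0.63, 25, 0, 0, 0],
  [0.63, 39, 0, 0, 0],
  [0.63, 54, 0, 0, 0],
  [0.63, 70, 0, 0, 0],
  [0.63, 86, 0, 0, 0],
  [0.63, 86, 0, 0, 0],
  [0.63, 86, 0, 0, 0],
  [0.63, 86, 0, -30, 0],
  [0.63, 86, 0, -70, 0],
  [0.63, 86, 0, -110, 0],
  [0.63, 86, 0, -110, 0],
])

```text
clock: 11.0
position: [574.0, -134.0, 149.4]
ee_rot: [-0.692, 0.722, -0.005, 0.004]
contact_force: [0.4, 0.7, -0.3]
gripper_width: 15.6
grasp_force: 0.0
```

```bash
python3 st.py
python3 - <<'E'
from h import *
im=arm.get_image("side"); cv2.imwrite("pics/side5.png",cv2.resize(im[140:370,200:490],None,fx=2.6,fy=2.6,interpolation=cv2.INTER_CUBIC))
E
```

```text
11.0 [ 574.  -134.   149.4] w 15.6 j [ 0.05  0.39 -0.21  0.   -0.96 -0.09] F [ 0.4  0.7 -0.3]
[[-0.041 -0.999  0.013]
 [-0.999  0.041 -0.001]
 [ 0.001 -0.013 -1.   ]]
```

View pics/side5.png

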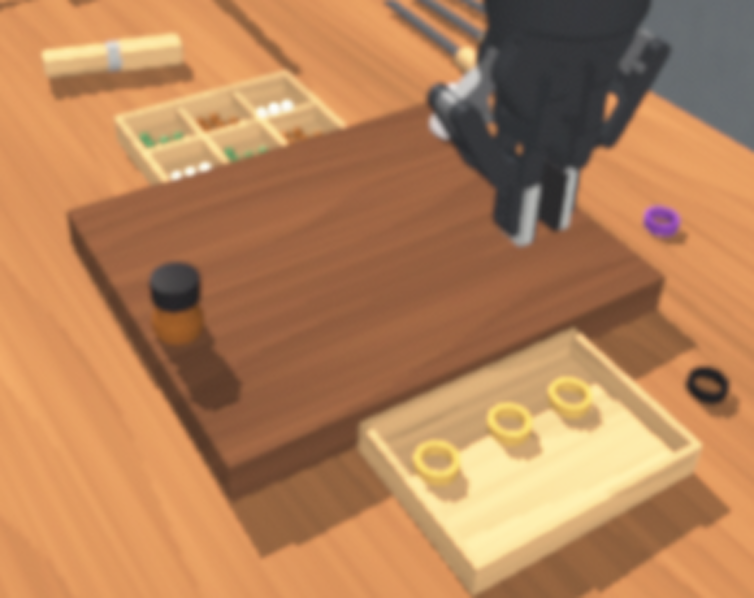

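All three rings lie flat in the plain tray, at (437,460), (510,423) and (570,397). The jar and clamp haven't moved, and the arm is clear of everything.

```bash
python3 -c "
from bench import arm
print(arm.job_done())"
```

```text
the job is handed in; nothing more can be done
None
```

I swept all three brass rings off the board into the plain tray and handed the job in at about 11 s; the final picture shows them lying flat there, with the jar and ring clamp in place and the loupe, never approached, partly hidden behind the gripper.

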